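# Unhang the swinging wash basket and dock it

### The job

Lift the wash basket, with the star knob in it, straight up off its stand without letting it swing or catch, stand it on the round rubber mat and let go. Then take it again by its other two sides (the ones with the pins) and lower it upright between the two tall walls of the dock, pins towards the open ends, until it sits fully down inside the end lips. Do not drop it, keep the knob inside, and leave the spanner and the hexagon key that lie among the stations where they are.

Things in the scene. Friction and masses are not known exactly. Their poses are not given: they have to be found in the camera images.
- basket_mid (a point): centre, half-way up, of the wash basket: open square steel basket with drain holes, 56 x 56 mm, 120 tall, 4 mm walls, 0.22 to 0.41 kg. z up, y along its trunnion pins; +-x sides plain. At the start it hangs by the pins in the stand, free to swing, rim 152 mm above the worktop
- basket_pin (a point): on the pins' line, middle of the basket, 68 mm above its underside. The pins, 8 mm thick, stand out of the +-y sides; each ends in a collar 18 mm across, outer face 52.5 mm from here. Above the collars the top 43 mm of these sides is plain and can be gripped once the basket is off the stand
- stand: fixed stand, grey base plate 70 x 116 mm, two aluminium cheeks. Origin: centre of underside, on the worktop; z up, y along the pins. Cheeks at y = +-42 mm, 8 thick, 50 wide, tops 116 mm up, inner faces 76 apart (no room for fingers beside the basket); a pin lies in each one's open-topped notch, 12 wide, 20 deep. +-x sides open
- mat: fixed round black rubber mat, 130 mm across, 4 mm thick. Origin: centre of its underside on the worktop
- dock: fixed dock: grey base plate 100 x 92 mm, 8 thick, two aluminium walls. Origin: centre of underside, on the worktop; z up. Walls run along y, 64 long, tops 130 mm up, inner faces 68 apart (no room for fingers beside the basket). The y ends are open but for lips 18 mm up, inner faces at y = +-35 mm. The basket stands on the plate, its y along the dock's y, either way round
- knob_mid (a point): centre of the black star knob, 41 mm across and 32 mm tall, about 0.05 kg, lying loose in the basket on its floor
- spanner: bystander: spanner 156 mm long, 29 mm wide, 8 mm thick, lying between the stations at their left (+y); origin at its middle, on the underside
- hex_key: bystander: hexagon key 93 x 31 mm, 6 mm thick, lying between the stations at their right (-y); origin at its middle, on the underside

How it is judged:
By the outcome, as a careful person would: the job done as asked, in the order asked, and still so for the second after the job is handed in, with the robot touching nothing.
It also fails if it takes over 67 s, if anything falls off the work surface, if the arm or the gripper's body presses on something with over 40 N, if the wrist force passes 120 N, or if a joint passes its speed limit or range.

### The arm

A 6-joint arm with a two-finger parallel gripper is mounted at the origin on a cart in front of the work surface, level with it; the furniture and walls round the work are solid. World frame = base frame: x ahead of the robot, y to its left, z up, the work surface at z = 0. Lengths are in mm, angles in rad, forces in N, time in s.
With the tool pointing down it reaches from about 325 to 850 mm from the base axis. Payload 15.5 kg.
Tool frame: the origin (TCP) lies midway between the tips of the shut fingers; the grasp point (between the pads) lies 19 mm behind it (manip.grip_point_offset is the distance from the TCP to the grasp point, in mm); z points along the fingers, y is the line along which they close (so a half turn about z gives the same grasp; the last joint's range is limited). The gripper opens to 91 mm and grips with 3 to 60 N. Pads are 32 mm wide; open, the fingers measure 118 mm over their backs; the gripper's body (76 mm by 178 mm) begins 60 mm behind the grasp point.
Start: joints at [-1.238, 0.494, 1.345, -0, 1.302, -0.096], TCP at [259.864, -568.416, 213.915] pointing down, gripper open.
Joint ranges: [-2.91, 2.91], [-0.82, 2.16], [0.22, 2.67], [-1.22, 4.37], [0.12, 2.79], [-3.08, 3.08]. Speed limits (rad/s): [1.89, 1.89, 2.57, 3.01, 3.01, 3.01].

### API

Orientations are given as a rotation vector (axis times angle).
In Python, from station import manip gives the robot as it stands.
- The arm moves only by the tool jog_arm, never from a script. Its argument "targets" is a list of rows, each an object with "hand": the closure, from -1 (fully open) to 1 (shut), so that 0 is half open; "translation": the shift along the tool's x, y, z in cm, a list of three; "rotation": the turn, a rotation vector about the tool's x, y, z in degrees, a list of three. A call has 1 to 5 rows; each row is the pose to reach, as a shift and turn from the pose commanded when the call began, along the tool's axes at that moment; what a row does not reach only later rows make up. A row lasts 1/8 s, in which the tool goes at most 62.5 mm and 10.7 degrees, less where a joint would pass 70% of its speed; a pose out of reach is approached as far as the arm can. A call with a gripper value outside its range is refused whole. The fingers move at their own pace and stop on an object; "newtons" is the grip in N (left out, the last holds). Time passes only in rows, so rows that repeat a pose let the fingers close. It gives the time, the measured TCP pose, the force, the opening and the grip force at its end, in the units of the state.
- manip.sense(): the state, without advancing time (a new reading comes with each control period).
- manip.capture(name): name is "side" or "top" or "wrist"; returns the picture (400x640x3 uint8, red, green, blue); there is no depth.
- manip.camera_params(name): a dict with "vfov" (degrees; the focal length in pixels is half the picture's height over the tangent of half this angle, whatever the lens; pixels are square), "cx", "cy" (the principal point, pixels), "R" (3x3) and "t" (3): a world point X has camera coordinates R X + t. Camera axes: x right, y down, z forward; pixel columns grow to the right and rows downward; lengths in mm; the calibration is good to about 2 mm. A picture is of the moment at which its call begins: read the wrist's pose just before it. camera_params takes no time and is no camera call; for the wrist camera it gives the pose at the moment of the call.
- manip.sign_off(): hands the job in; it is judged then, once.
The state is a dict: "t": time; "joint_pos": joint angles; "qd": joint speeds; "tau": joint torques, N m; "eef_pos": TCP position; "tool_rot": TCP orientation; "force": force on the tool from outside, world axes, zero at the start; "torque": the same for the moment, N m; "width": opening from 0.0 (shut) to 1.0 (fully open); "gripper_force": force on a finger pad.
Only numpy, scipy, OpenCV 4.12 (cv2) and the standard library are available. Lean on these libraries where they do the work, as an engineer would, in place of code of your own. Each camera call takes 0.05 s, during which the arm holds its last target. There are 200 camera calls.

## Working session

There is one attempt and no reset: what is moved stays moved. The work goes in short steps, Python scripts to look and compute and a tool call to move; the robot and the scene stay as the last step left them, time stands still between calls to the robot, and variables do not carry over. Pictures are saved under pics/ and viewed, at most 10 in all, crops included, and the job is handed in when it is done.

Besides the shell and the picture viewer there is one more tool, called after "Request:" as a command line: name --argument value ..., lists and objects as JSON in quotes. jog_arm: Moves the arm, as the interface text tells. Its arguments: {"type":"object","properties":{"targets":{"type":"array","items":{"type":"object","properties":{"hand":{"type":"number"},"translation":{"type":"array","items":{"type":"number"}},"rotation":{"type":"array","items":{"type":"number"}}}}},"newtons":{"type":"number"}},"required":["targets"]}

```bash
mkdir -p pics; ls
python3 - <<'E'
from station import manip
import cv2,numpy as np
s=manip.sense(); print(s)
a=[]
for n in("top","side"):
    im=manip.capture(n)[:,:,::-1]; cv2.imwrite(f"pics/{n}0.png",im); a.append(im)
    p=manip.camera_params(n); print(n,p)
cv2.imwrite("pics/both0.png",np.vstack(a)[:, :])
E
```

```text
pics
{'t': 0.0, 'joint_pos': array([-1.23750476e+00,  4.94205835e-01,  1.34611806e+00, -4.06632869e-05,
        1.30248503e+00, -9.54927608e-02]), 'qd': array([0.00057848, 0.0009176 , 0.00048017, 0.00027146, 0.00190464,
       0.0012373 ]), 'tau': array([-2.03945434e-03, -8.78832936e+01, -3.81856942e+01,  7.05491798e-02,
        5.32257103e-02, -1.13455205e-04]), 'eef_pos': array([ 259.72601184, -568.07063342,  213.32860348]), 'tool_rot': array([-3.06848958e+00, -6.68145597e-01,  2.87658354e-04]), 'force': array([ 0.85509377, -0.20181735,  0.70578581]), 'torque': array([ 0.018357  , -0.00428638, -0.01126201]), 'gripper_force': 0.0, 'width': 0.996739510021574}
top {'vfov': 44.26670948385522, 'cx': 319.6057153561782, 'cy': 187.2698243842079, 'R': array([[-0.00325444, -0.99998704,  0.00391492],
       [-0.99291128,  0.00276621, -0.11882563],
       [ 0.11881326, -0.00427388, -0.99290742]]), 't': array([   2.927229  ,  489.45013451, 1185.07886413])}
side {'vfov': 51.055601388139856, 'cx': 328.4928931529908, 'cy': 203.5769400909827, 'R': array([[-0.88278794, -0.46976401, -0.00269015],
       [-0.21843564,  0.41554403, -0.88295471],
       [ 0.41589822, -0.77887414, -0.46945046]]), 't': array([ 429.99666312,  180.41240857, 1025.1029186 ])}
```

View pics/top0.png

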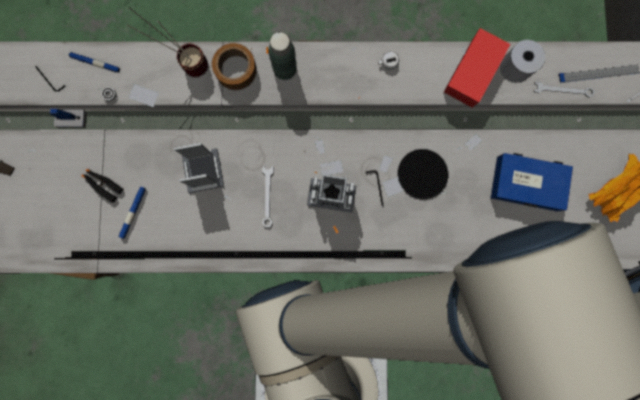

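View pics/side0.png

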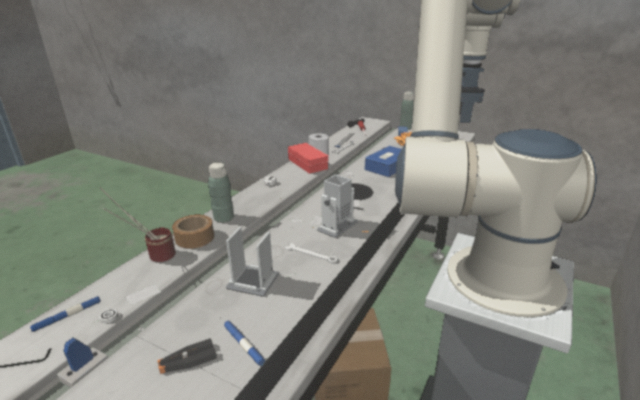

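The top view shows the dock at (200,168), spanner (267,197), basket in stand (332,192), hex key (375,187) and mat (423,174). The side view shows the same order along y. I'll cast rays for coarse positions.

```bash
cat > h.py <<'E'
import numpy as np, cv2
from scipy.spatial.transform import Rotation as Ro
from station import manip
def ray(p,u,v,z):
    f=200/np.tan(np.radians(p['vfov']/2)); R=np.array(p['R']);t=np.array(p['t'])
    d=R.T@np.array([(u-p['cx'])/f,(v-p['cy'])/f,1]); c=-R.T@t
    return c+d*(z-c[2])/d[2]
def proj(p,X):
    f=200/np.tan(np.radians(p['vfov']/2)); c=np.array(p['R'])@X+p['t']
    return np.array([p['cx']+f*c[0]/c[2],p['cy']+f*c[1]/c[2]])
def tool(X,yaw=None):
    """shift in cm in tool axes to put the TCP at X; turn about tool z (deg) so tool y lies along yaw (deg) mod 180"""
    s=manip.sense(); R=Ro.from_rotvec(s['tool_rot']); d=R.inv().apply(np.array(X)-s['eef_pos'])/10
    y=R.as_matrix()[:,1]; a=np.degrees(np.arctan2(y[1],y[0]))
    r=None if yaw is None else -((yaw-a+90)%180-90)
    print('shift cm',d.round(2),'turn',r,'yaw now',round(a,1),'tilt',np.degrees(R.as_matrix()[:2,2]).round(2),'pos',s['eef_pos'].round(1),'t',round(s['t'],2))
E
python3 - <<'E'
from h import *
p=manip.camera_params('top'); im=cv2.imread('pics/top0.png')
for n,u,v,z in [('basket',332,190,152),('mat',423,174,4),('dockfloor',205,190,0),('docktop',200,160,130),('spanner',267,197,8),('hex',375,187,6),('blue',532,180,40),('rail',200,108,0),('frontbar',200,253,0),('frontedge',200,270,0)]: print(n,ray(p,u,v,z).round(0))
tool([500,0,330],0)
w=manip.camera_params('wrist'); s=manip.sense(); R=Ro.from_rotvec(s['tool_rot'])
print('cam in tool',R.inv().apply(-w['R'].T@w['t']-s['eef_pos']).round(1),(w['R']@R.as_matrix()).round(3),w['vfov'])
a=[cv2.resize(im[130:250,u:u+130],None,fx=4,fy=4,interpolation=cv2.INTER_CUBIC)for u in(160,)]
b=cv2.resize(im[130:250,285:415],None,fx=3,fy=4) 
cv2.imwrite('pics/c0.png',np.hstack([cv2.resize(im[130:240,165:265],None,fx=4,fy=4,interpolation=2),cv2.resize(im[130:240,285:385],None,fx=4,fy=4,interpolation=2)]))
E
```

```text
basket [469. -25. 152.]
mat [ 526. -260.    4.]
dockfloor [487. 291.   0.]
docktop [541. 274. 130.]
spanner [468. 133.   8.]
hex [ 493. -138.    6.]
blue [ 505. -520.   40.]
rail [699. 309.   0.]
frontbar [329. 299.   0.]
frontedge [287. 298.   0.]
shift cm [ 45.47 -41.69 -11.61] turn -65.43034184936539 yaw now -65.4 tilt [-0.02  0.06] pos [ 259.7 -568.1  213.4] t 0.1
cam in tool [  68.1    1.  -171.1] [[-0.     1.    -0.   ]
 [-0.971 -0.    -0.241]
 [-0.241  0.     0.971]] 71.61917825294105
```

View pics/c0.png

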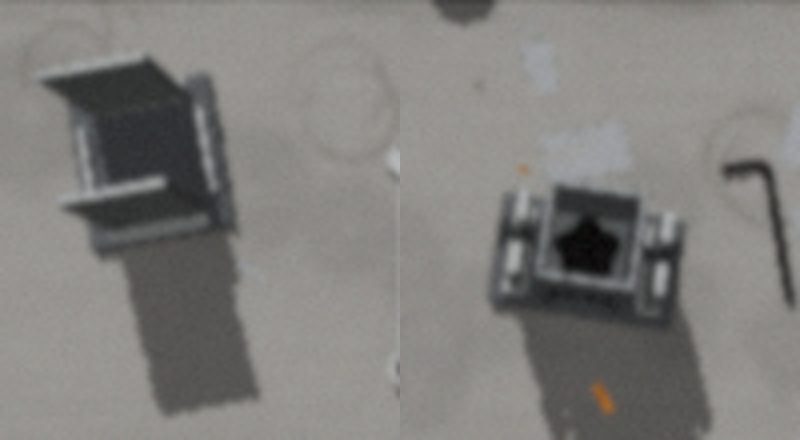

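Basket rim is at about (469,-25), with its pins running roughly along world y. The dock is at about (500,285), turned some 10°, and the mat is at (526,-260). I'll move above the basket.

Request:
jog_arm --targets '[{"hand": -1,"translation": [4.0,-4.0,-3.5],"rotation": [0,0,-6]},{"hand": -1,"translation": [8.0,-8.0,-7.0],"rotation": [0,0,-12]},{"hand": -1,"translation": [12.0,-12.0,-8.0],"rotation": [0,0,-18]},{"hand": -1,"translation": [16.0,-16.0,-8.0],"rotation": [0,0,-24]},{"hand": -1,"translation": [20.0,-20.0,-8.0],"rotation": [0,0,-30]}]'

```text
t: 0.72
eef_pos: [358.9, -301.5, 294.0]
tool_rot: [2.79, 1.445, 0.0]
force: [1.0, -0.6, 0.3]
width: 1.005
gripper_force: 0.0
```

```bash
python3 -c "
from h import *
tool([469,-25,290],-5)"
```

```text
shift cm [28.93 -6.96  0.4 ] turn -30.245651146980805 yaw now -35.2 tilt [ 0.02 -0.01] pos [ 358.9 -301.5  294. ] t 0.72
```

Request:
jog_arm --targets '[{"hand": -1,"translation": [5.8,-1.4,0.0],"rotation": [0,0,-6]},{"hand": -1,"translation": [11.6,-2.8,0.0],"rotation": [0,0,-12]},{"hand": -1,"translation": [17.4,-4.2,0.0],"rotation": [0,0,-18]},{"hand": -1,"translation": [23.2,-5.6,0.2],"rotation": [0,0,-24]},{"hand": -1,"translation": [28.9,-7.0,0.4],"rotation": [0,0,-30]}]'

```text
t: 1.35
eef_pos: [469.4, -25.3, 289.9]
tool_rot: [2.32, 2.118, -0.0]
force: [1.2, -0.2, 1.0]
width: 0.999
gripper_force: 0.0
```

Run:
```python
from h import *
import pickle
tool([469,-25,290],-5)
p=manip.camera_params('wrist'); im=manip.capture('wrist')[:,:,::-1]
pickle.dump(p,open('w1.pkl','wb')); cv2.imwrite('pics/w1.png',im)
```

```text
shift cm [ 0.03 -0.05 -0.01] turn -0.22809986948132632 yaw now -5.2 tilt [ 0.   -0.01] pos [469.4 -25.3 289.9] t 1.35
```

View pics/w1.png

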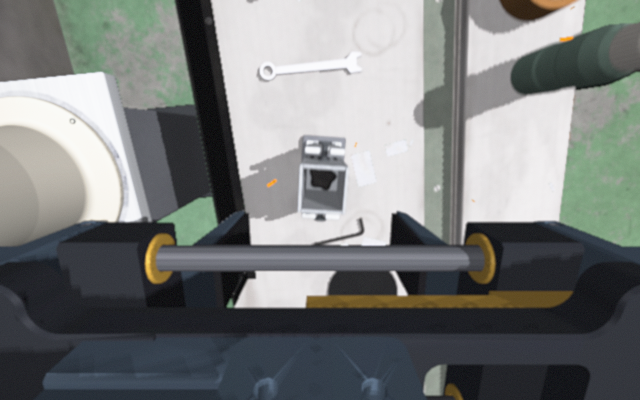

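The wrist view shows the basket in the stand with its rim around (302..345, 163..213), the near cheek at (322,148), the spanner at (310,66) and the hex key at (345,235). I'll crop in for the rim corners.

Run:
```python
import cv2
im=cv2.imread('pics/w1.png')[125:227,280:370]
cv2.imwrite('pics/c1.png',cv2.resize(im,None,fx=5.8,fy=5.8,interpolation=2))
```

```text
(no output)
```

View pics/c1.png

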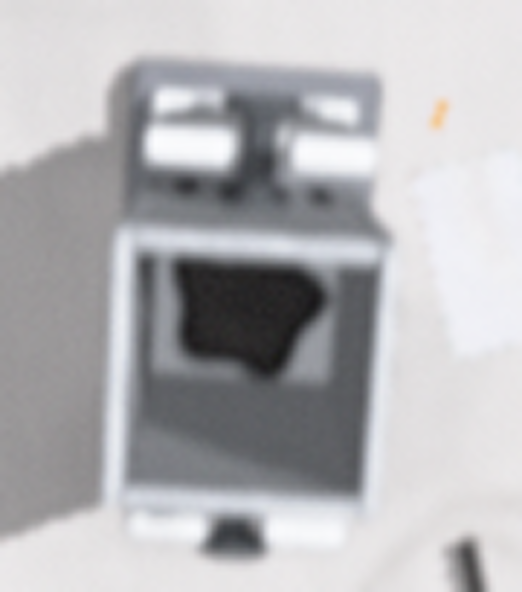

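The rim's outer corners in the crop are TL(118,228), TR(393,240), BR(374,515) and BL(102,505). The near cheek's top pieces span (145..375, 125..180).

Run:
```python
from h import *
import pickle
p=pickle.load(open('w1.pkl','rb'))
g=lambda u,v,z: ray(p,280+(u+.5)/5.8-.5,125+(v+.5)/5.8-.5,z)
C=[g(*c,152) for c in[(118,228),(393,240),(374,515),(102,505)]]
print(np.round(C,1)); m=np.mean(C,0); print('c',m)
for i in range(4):
    d=C[(i+1)%4]-C[i]; print(np.linalg.norm(d).round(1),np.degrees(np.arctan2(d[1],d[0])).round(1))
K=[g(*c,116) for c in[(145,165),(375,178),(373,135),(148,126)]]; print(np.round(K,1),np.mean(K,0))
d=K[1]-K[0];print(np.linalg.norm(d),np.degrees(np.arctan2(d[1],d[0])))
# side/bottom checks: knob & base plate far-left corner
b=[g(*c,8) for c in[(130,62),(378,75)]];print(np.round(b,1))
m[2]=270
for y in(-4,):tool([m[0],m[1],130],y)
# coarse mat by top camera mask
q=manip.camera_params('top'); im=cv2.imread('pics/top0.png'); k=(im.max(2)<45).astype(np.uint8)
n,l,st,ce=cv2.connectedComponentsWithStats(k)
for i in range(n):
    if abs(ce[i][0]-423)<20 and st[i][4]>500: print(st[i],ray(q,*ce[i],4),ray(q,st[i][0],ce[i][1],4),ray(q,st[i][0]+st[i][2],ce[i][1],4))
```

```text
[[ 4.512e+02  6.700e+00  1.520e+02]
 [ 5.036e+02 -5.000e-01  1.520e+02]
 [ 4.961e+02 -5.520e+01  1.520e+02]
 [ 4.420e+02 -4.820e+01  1.520e+02]]
c [473.22693546 -24.29868192 152.        ]
52.9 -7.8
55.3 -97.8
54.6 172.5
55.6 80.5
[[455.4  15.4 116. ]
 [503.9   8.2 116. ]
 [504.1  17.2 116. ]
 [456.9  23.4 116. ]] [480.08420889  16.06595279 116.        ]
48.981283855610606 -8.45620233537029
[[447.7  35.5   8. ]
 [515.3  25.8   8. ]]
shift cm [-0.48  0.26 15.95] turn -0.7407481133161156 yaw now -4.7 tilt [0.03 0.15] pos [471.  -19.7 289.5] t 1.4
[ 398  150   50   49 1881] [ 525.86407079 -259.52236602    4.        ] [ 526.03101277 -197.17287663    4.        ] [ 525.69184592 -323.84490386    4.        ]
```

Request:
jog_arm --targets '[{"hand": -1,"translation": [0.1,0.2,1.0],"rotation": [0,0,1.5]},{"hand": -1,"translation": [0.2,0.4,2.0],"rotation": [0,0,3]},{"hand": -1,"translation": [0.2,0.4,2.0],"rotation": [0,0,3]},{"hand": -1,"translation": [0.2,0.4,2.0],"rotation": [0,0,3]}]'

```text
t: 1.9
eef_pos: [473.1, -26.5, 269.9]
tool_rot: [-2.38, -2.05, 0.0]
force: [0.0, -0.4, -0.3]
width: 1.004
gripper_force: 0.0
```

Run:
```python
from h import *
import pickle
tool([473,-24,93],-8)
p=manip.camera_params('wrist'); im=manip.capture('wrist')[:,:,::-1]
pickle.dump(p,open('w2.pkl','wb')); cv2.imwrite('pics/w2.png',im)
tool([473,-24,93],-8)
u,v=proj(p,np.array([473,-24,152])).astype(int); print(u,v)
cv2.imwrite('pics/c2.png',cv2.resize(im[v-60:v+45,u-50:u+50],None,fx=5.6,fy=5.6,interpolation=2)); pickle.dump((u,v),open('uv.pkl','wb'))
```

```text
shift cm [ 0.25 -0.05 17.69] turn -0.5154684615003049 yaw now -8.5 tilt [-0.01  0.  ] pos [473.1 -26.5 269.9] t 1.9
shift cm [ 0.24 -0.07 17.71] turn -0.5020149413060437 yaw now -8.5 tilt [ 0.01 -0.  ] pos [473.3 -26.4 270.1] t 1.95
318 192
```

View pics/c2.png

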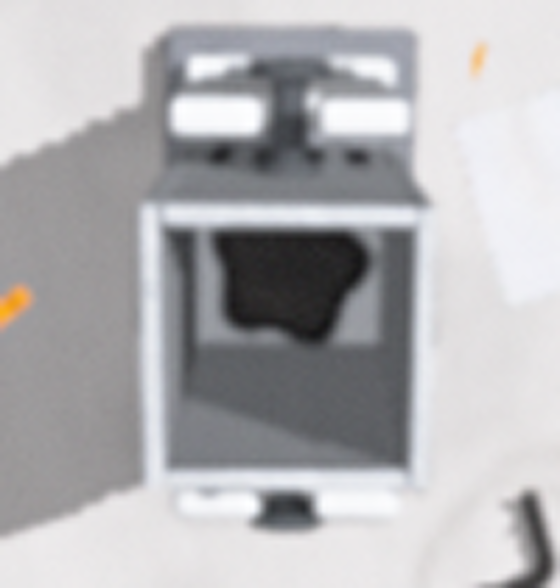

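The basket is now square to the tool. Rim corners in the crop are TL(141,202), TR(432,204), BR(432,487), BL(143,487).

Run:
```python
from h import *
import pickle
p=pickle.load(open('w2.pkl','rb'))
g=lambda u,v,z: ray(p,268+(u+.5)/5.6-.5,132+(v+.5)/5.6-.5,z)
C=[g(*c,152) for c in[(141,202),(432,204),(432,487),(143,487)]]
m=np.mean(C,0); print('c',m)
for i in range(4):
    d=C[(i+1)%4]-C[i]; print(np.linalg.norm(d).round(1),np.degrees(np.arctan2(d[1],d[0])).round(1))
K=[g(*c,116) for c in[(170,137),(411,137),(411,97),(170,97)]]; k=np.mean(K,0);print(k, k+42*np.array([-np.sin(np.radians(8.5)),-np.cos(np.radians(8.5)),0]))
tool([m[0],m[1],93],-8.5)
```

```text
c [473.24041055 -25.85586294 152.        ]
54.3 -8.9
55.5 -97.3
56.5 171.5
55.8 80.5
[479.95392203  14.45477666 116.        ] [473.74592676 -27.0838896  116.        ]
shift cm [ 6.000e-02 -1.000e-02  1.771e+01] turn -0.0020149413060437382 yaw now -8.5 tilt [ 0.01 -0.  ] pos [473.3 -26.4 270.1] t 1.95
```

Request:
jog_arm --targets '[{"hand": -1,"translation": [0,0,4]},{"hand": -1,"translation": [0,0,8]},{"hand": -1,"translation": [0,0,12]},{"hand": -1,"translation": [0,0,15.5]},{"hand": -1,"translation": [0,0,17.7]}]'

```text
schema error: expected keys hand, translation, rotation
```

Request:
jog_arm --targets '[{"hand": -1,"translation": [0,0,0]},{"hand": 1,"translation": [0,0,0]},{"hand": 1,"translation": [0,0,0]},{"hand": 1,"translation": [0,0,0]},{"hand": 1,"translation": [0,0,0]}]' --newtons 30

```text
schema error: expected keys hand, translation, rotation
```

Request:
jog_arm --targets '[{"hand": -1,"translation": [0,0,4],"rotation": [0,0,0]},{"hand": -1,"translation": [0,0,8],"rotation": [0,0,0]},{"hand": -1,"translation": [0,0,12],"rotation": [0,0,0]},{"hand": -1,"translation": [0,0,15.5],"rotation": [0,0,0]},{"hand": -1,"translation": [0,0,17.7],"rotation": [0,0,0]}]'

```text
t: 2.58
eef_pos: [472.9, -26.1, 91.8]
tool_rot: [-2.379, -2.051, 0.001]
force: [0.2, -0.6, -0.0]
width: 1.0
gripper_force: 0.0
```

Request:
jog_arm --targets '[{"hand": -1,"translation": [0,0,0],"rotation": [0,0,0]},{"hand": -1,"translation": [0,0,0],"rotation": [0,0,0]},{"hand": 1,"translation": [0,0,0],"rotation": [0,0,0]},{"hand": 1,"translation": [0,0,0],"rotation": [0,0,0]},{"hand": 1,"translation": [0,0,0],"rotation": [0,0,0]}]' --newtons 30

```text
t: 3.2
eef_pos: [473.4, -25.7, 93.3]
tool_rot: [2.378, 2.052, 0.001]
force: [-0.6, 0.1, 0.4]
width: 0.699
gripper_force: 0.0
```

Request:
jog_arm --targets '[{"hand": 1,"translation": [0,0,0],"rotation": [0,0,0]},{"hand": 1,"translation": [0,0,0],"rotation": [0,0,0]},{"hand": 1,"translation": [0,0,0],"rotation": [0,0,0]},{"hand": 1,"translation": [0,0,0],"rotation": [0,0,0]}]'

```text
t: 3.7
eef_pos: [473.2, -25.7, 93.0]
tool_rot: [-2.379, -2.052, 0.0]
force: [-1.5, 0.7, 5.6]
width: 0.613
gripper_force: 30.0
```

Request:
jog_arm --targets '[{"hand": 1,"translation": [0,0,-0.6],"rotation": [0,0,0]},{"hand": 1,"translation": [0,0,-1.2],"rotation": [0,0,0]},{"hand": 1,"translation": [0,0,-1.9],"rotation": [0,0,0]},{"hand": 1,"translation": [0,0,-2.8],"rotation": [0,0,0]},{"hand": 1,"translation": [0,0,-4.0],"rotation": [0,0,0]}]'

```text
t: 4.32
eef_pos: [473.2, -25.7, 133.6]
tool_rot: [-2.379, -2.052, 0.0]
force: [-0.1, -0.3, -3.8]
width: 0.607
gripper_force: 30.0
```

Request:
jog_arm --targets '[{"hand": 1,"translation": [0,0,-1.6],"rotation": [0,0,0]},{"hand": 1,"translation": [0,0,-3.4],"rotation": [0,0,0]},{"hand": 1,"translation": [0,0,-5.2],"rotation": [0,0,0]},{"hand": 1,"translation": [0,0,-6.8],"rotation": [0,0,0]},{"hand": 1,"translation": [0,0,-7.6],"rotation": [0,0,0]}]'

```text
t: 4.95
eef_pos: [473.5, -25.7, 210.2]
tool_rot: [2.378, 2.051, 0.001]
force: [0.2, -0.2, -4.4]
width: 0.612
gripper_force: 30.0
```

Run:
```python
from h import *
tool([526,-260,210],60); tool([526,-260,67],60)
print(manip.sense()['force'],manip.sense()['width'])
```

```text
shift cm [-22.4    8.63   0.03] turn -68.4345916946549 yaw now -8.4 tilt [ 0.08 -0.01] pos [473.5 -25.7 210.2] t 4.95
shift cm [-22.4    8.61  14.33] turn -68.4345916946549 yaw now -8.4 tilt [ 0.08 -0.01] pos [473.5 -25.7 210.2] t 4.95
[ 0.18868079 -0.15466357 -4.3835505 ] 0.6122373353765242
```

Request:
jog_arm --targets '[{"hand": 1,"translation": [-1.4,0.5,0],"rotation": [0,0,0]},{"hand": 1,"translation": [-4.2,1.6,0],"rotation": [0,0,0]},{"hand": 1,"translation": [-7.4,2.9,0],"rotation": [0,0,0]},{"hand": 1,"translation": [-10.6,4.1,0],"rotation": [0,0,0]},{"hand": 1,"translation": [-13.8,5.3,0],"rotation": [0,0,0]}]'

```text
t: 5.58
eef_pos: [505.3, -171.8, 208.2]
tool_rot: [-2.378, -2.051, 0.001]
force: [0.1, 0.6, -3.5]
width: 0.61
gripper_force: 30.0
```

Request:
jog_arm --targets '[{"hand": 1,"translation": [-3.2,1.2,0],"rotation": [0,0,0]},{"hand": 1,"translation": [-6.0,2.3,0],"rotation": [0,0,0]},{"hand": 1,"translation": [-7.8,3.0,0],"rotation": [0,0,0]},{"hand": 1,"translation": [-8.6,3.3,0.5],"rotation": [0,0,0]},{"hand": 1,"translation": [-8.6,3.3,2],"rotation": [0,0,0]}]'

```text
t: 6.2
eef_pos: [525.7, -260.0, 188.4]
tool_rot: [2.378, 2.051, 0.0]
force: [-0.1, -0.2, -4.3]
width: 0.615
gripper_force: 30.0
```

Run:
```python
from h import *
tool([526,-260,66],-8.4)
```

```text
shift cm [1.000e-02 3.000e-02 1.224e+01] turn -0.04561999684159446 yaw now -8.4 tilt [ 0.04 -0.02] pos [ 525.7 -260.   188.4] t 6.2
```

Request:
jog_arm --targets '[{"hand": 1,"translation": [0,0,3],"rotation": [0,0,0]},{"hand": 1,"translation": [0,0,6.5],"rotation": [0,0,0]},{"hand": 1,"translation": [0,0,9.5],"rotation": [0,0,0]},{"hand": 1,"translation": [0,0,11.2],"rotation": [0,0,0]},{"hand": 1,"translation": [0,0,11.7],"rotation": [0,0,0]}]'

```text
t: 6.82
eef_pos: [525.0, -259.1, 71.0]
tool_rot: [-2.377, -2.052, 0.001]
force: [-0.4, -0.2, -2.8]
width: 0.615
gripper_force: 30.0
```

Request:
jog_arm --targets '[{"hand": 1,"translation": [0,0,0.1],"rotation": [0,0,0]},{"hand": 1,"translation": [0,0,0.2],"rotation": [0,0,0]},{"hand": 1,"translation": [0,0,0.3],"rotation": [0,0,0]},{"hand": 1,"translation": [0,0,0.4],"rotation": [0,0,0]}]'

```text
t: 7.32
eef_pos: [525.6, -260.0, 68.2]
tool_rot: [2.378, 2.052, 0.0]
force: [0.8, 0.3, -3.7]
width: 0.616
gripper_force: 30.0
```

Request:
jog_arm --targets '[{"hand": 1,"translation": [0,0,0.1],"rotation": [0,0,0]},{"hand": 1,"translation": [0,0,0.2],"rotation": [0,0,0]},{"hand": 1,"translation": [0,0,0.2],"rotation": [0,0,0]}]'

```text
t: 7.7
eef_pos: [525.5, -259.9, 65.8]
tool_rot: [-2.379, -2.052, 0.0]
force: [-0.5, -0.2, -4.2]
width: 0.617
gripper_force: 30.0
```

Request:
jog_arm --targets '[{"hand": 1,"translation": [0,0,0.05],"rotation": [0,0,0]},{"hand": 1,"translation": [0,0,0.1],"rotation": [0,0,0]},{"hand": 1,"translation": [0,0,0.1],"rotation": [0,0,0]}]'

```text
t: 8.07
eef_pos: [525.5, -259.9, 65.2]
tool_rot: [2.379, 2.052, 0.0]
force: [-1.3, 0.1, 3.6]
width: 0.615
gripper_force: 30.0
```

Request:
jog_arm --targets '[{"hand": -1,"translation": [0,0,0],"rotation": [0,0,0]},{"hand": -1,"translation": [0,0,0],"rotation": [0,0,0]},{"hand": -1,"translation": [0,0,0],"rotation": [0,0,0]},{"hand": -1,"translation": [0,0,0],"rotation": [0,0,0]},{"hand": -1,"translation": [0,0,0],"rotation": [0,0,0]}]'

```text
t: 8.7
eef_pos: [525.5, -259.9, 64.9]
tool_rot: [-2.379, -2.052, -0.0]
force: [-0.5, 0.3, 1.1]
width: 0.998
gripper_force: 0.0
```

Request:
jog_arm --targets '[{"hand": -1,"translation": [0,0,-1],"rotation": [0,0,0]},{"hand": -1,"translation": [0,0,-4],"rotation": [0,0,0]},{"hand": -1,"translation": [0,0,-8],"rotation": [0,0,0]},{"hand": -1,"translation": [0,0,-12],"rotation": [0,0,0]},{"hand": -1,"translation": [0,0,-17],"rotation": [0,0,10]}]'

```text
t: 9.32
eef_pos: [525.0, -259.6, 236.6]
tool_rot: [-2.551, -1.833, 0.0]
force: [0.5, -0.7, -0.5]
width: 1.0
gripper_force: 0.0
```

Request:
jog_arm --targets '[{"hand": -1,"translation": [0,0,-1],"rotation": [0,0,10]},{"hand": -1,"translation": [0,0,-1],"rotation": [0,0,20]},{"hand": -1,"translation": [0,0,-1],"rotation": [0,0,30]},{"hand": -1,"translation": [0,0,-1],"rotation": [0,0,40]},{"hand": -1,"translation": [0,0,-1],"rotation": [0,0,50]}]'

```text
t: 9.95
eef_pos: [525.4, -259.8, 245.7]
tool_rot: [3.087, 0.579, 0.001]
force: [-0.2, 0.0, -0.0]
width: 1.003
gripper_force: 0.0
```

Request:
jog_arm --targets '[{"hand": -1,"translation": [0,0,0],"rotation": [0,0,10]},{"hand": -1,"translation": [0,0,0],"rotation": [0,0,20]},{"hand": -1,"translation": [0,0,0],"rotation": [0,0,30]},{"hand": -1,"translation": [0,0,0],"rotation": [0,0,30]},{"hand": -1,"translation": [0,0,0],"rotation": [0,0,30]}]'

```text
t: 10.58
eef_pos: [525.5, -259.9, 245.3]
tool_rot: [3.133, -0.224, 0.0]
force: [-0.4, -0.2, 0.2]
width: 1.0
gripper_force: 0.0
```

Run:
```python
from h import *
import pickle
tool([526,-260,86],-98.4)
p=manip.camera_params('wrist'); im=manip.capture('wrist')[:,:,::-1]
pickle.dump(p,open('w3.pkl','wb')); cv2.imwrite('pics/w3.png',im)
u,v=proj(p,np.array([526,-260,124])).astype(int); print(u,v)
cv2.imwrite('pics/c3.png',cv2.resize(im[v-60:v+60,u-60:u+60],None,fx=4.8,fy=4.8,interpolation=2))
```

```text
shift cm [5.000e-02 1.000e-02 1.593e+01] turn 0.21037387469026214 yaw now -98.2 tilt [ 0.01 -0.01] pos [ 525.5 -259.9  245.3] t 10.57
319 194
```

View pics/c3.png

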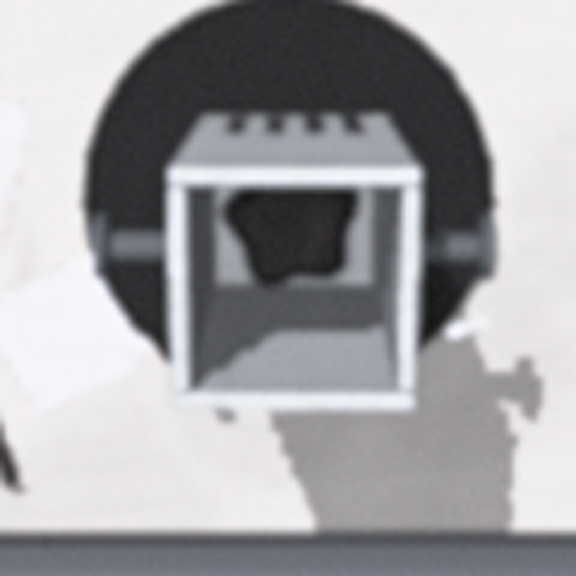

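The basket stands upright on the mat with the knob inside, pins along tool y. Rim corners in the crop are (163,165), (424,167), (416,410) and (172,405), so it sits about 1 mm along +tool y. I'll grip it above the collars.

Request:
jog_arm --targets '[{"hand": -1,"translation": [0,0.1,4],"rotation": [0,0,0]},{"hand": -1,"translation": [0,0.1,8],"rotation": [0,0,0]},{"hand": -1,"translation": [0,0.1,12],"rotation": [0,0,0]},{"hand": -1,"translation": [0,0.1,14.5],"rotation": [0,0,0]},{"hand": -1,"translation": [0,0.1,15.7],"rotation": [0,0,0]}]'

```text
t: 11.25
eef_pos: [524.9, -260.6, 86.8]
tool_rot: [-3.133, 0.228, 0.002]
force: [-0.1, -0.5, 0.2]
width: 1.002
gripper_force: 0.0
```

Request:
jog_arm --targets '[{"hand": -1,"translation": [0,0,0],"rotation": [0,0,0]},{"hand": 1,"translation": [0,0,0],"rotation": [0,0,0]},{"hand": 1,"translation": [0,0,0],"rotation": [0,0,0]},{"hand": 1,"translation": [0,0,0],"rotation": [0,0,0]},{"hand": 1,"translation": [0,0,0],"rotation": [0,0,0]}]' --newtons 35

```text
t: 11.88
eef_pos: [525.5, -260.9, 88.2]
tool_rot: [3.133, -0.231, 0.001]
force: [-0.5, -0.6, 3.6]
width: 0.612
gripper_force: 34.9
```

Request:
jog_arm --targets '[{"hand": 1,"translation": [0,0,0],"rotation": [0,0,0]},{"hand": 1,"translation": [0,0,0],"rotation": [0,0,0]},{"hand": 1,"translation": [0,0,0],"rotation": [0,0,0]},{"hand": 1,"translation": [0,0,0],"rotation": [0,0,0]}]'

```text
t: 12.38
eef_pos: [525.5, -260.9, 88.2]
tool_rot: [3.133, -0.231, 0.001]
force: [0.6, 1.1, 5.1]
width: 0.609
gripper_force: 34.9
```

Request:
jog_arm --targets '[{"hand": 1,"translation": [0,0,-0.6],"rotation": [0,0,0]},{"hand": 1,"translation": [0,0,-2],"rotation": [0,0,0]},{"hand": 1,"translation": [0,0,-5],"rotation": [0,0,0]},{"hand": 1,"translation": [0,0,-9],"rotation": [0,0,0]},{"hand": 1,"translation": [0,0,-13],"rotation": [0,0,0]}]'

```text
t: 13.0
eef_pos: [525.1, -260.7, 219.9]
tool_rot: [3.133, -0.231, 0.0]
force: [1.5, -0.2, -4.8]
width: 0.611
gripper_force: 34.9
```

Request:
jog_arm --targets '[{"hand": 1,"translation": [0,0,-4],"rotation": [0,0,0]},{"hand": 1,"translation": [0,0,-7],"rotation": [0,0,0]},{"hand": 1,"translation": [0,0,-8],"rotation": [0,0,0]},{"hand": 1,"translation": [0,0,-8],"rotation": [0,0,0]}]'

```text
t: 13.5
eef_pos: [525.2, -260.8, 298.0]
tool_rot: [3.133, -0.231, 0.0]
force: [-0.8, 1.3, -4.3]
width: 0.615
gripper_force: 34.9
```

Run:
```python
from h import *
p=manip.camera_params('top')
g=lambda u,v,z: ray(p,165+(u+.5)/4-.5,130+(v+.5)/4-.5,z)
for c in [((40,80),(150,57)),((65,205),(165,180))]:
    a,b=[g(*q,130) for q in c]; d=b-a; print(a.round(1),b.round(1),np.linalg.norm(d).round(1),np.degrees(np.arctan2(d[1],d[0])).round(1))
tool([400,285,297],-78)
print(manip.sense()['force'],manip.sense()['width'],manip.sense()['joint_pos'].round(2))
```

```text
[564.8 332.3 130. ] [578. 270. 130.] 63.7 -78.0
[492.8 315.9 130. ] [507.  259.7 130. ] 58.0 -75.9
shift cm [-20.39 -52.15   0.08] turn -20.431439001951944 yaw now -98.4 tilt [ 0.01 -0.01] pos [ 525.2 -260.8  298. ] t 13.5
[-0.80196371  1.28240907 -4.26673558] 0.6150927388914125 [-0.56  0.37  1.32 -0.    1.45  1.16]
```

Request:
jog_arm --targets '[{"hand": 1,"translation": [-0.6,-1.8,0],"rotation": [0,0,-1]},{"hand": 1,"translation": [-1.9,-5.5,0],"rotation": [0,0,-3]},{"hand": 1,"translation": [-3.4,-10.0,0],"rotation": [0,0,-5]},{"hand": 1,"translation": [-4.9,-14.5,0],"rotation": [0,0,-7]},{"hand": 1,"translation": [-6.4,-19.0,0],"rotation": [0,0,-9]}]'

```text
t: 14.12
eef_pos: [488.4, -61.2, 296.8]
tool_rot: [-3.141, -0.018, 0.003]
force: [0.8, 0.1, -3.7]
width: 0.612
gripper_force: 34.9
```

```bash
python3 -c "
from h import *
tool([428,269,297],-77)"
```

```text
shift cm [-5.650e+00 -3.309e+01  1.000e-02] turn -12.32901881697768 yaw now -89.3 tilt [-0.11  0.04] pos [488.4 -61.2 296.8] t 14.12
```

Request:
jog_arm --targets '[{"hand": 1,"translation": [-0.8,-4.7,0],"rotation": [0,0,-2]},{"hand": 1,"translation": [-1.6,-9.4,0],"rotation": [0,0,-4]},{"hand": 1,"translation": [-2.4,-14.1,0],"rotation": [0,0,-6]},{"hand": 1,"translation": [-3.2,-18.8,0],"rotation": [0,0,-8]},{"hand": 1,"translation": [-4.0,-23.5,0],"rotation": [0,0,-10]}]'

```text
t: 14.75
eef_pos: [445.8, 172.8, 296.8]
tool_rot: [3.128, 0.292, -0.003]
force: [2.1, 0.3, -3.1]
width: 0.616
gripper_force: 34.9
```

Request:
jog_arm --targets '[{"hand": 1,"translation": [0,-4.0,0],"rotation": [0,0,-1]},{"hand": 1,"translation": [0,-7.0,0],"rotation": [0,0,-2]},{"hand": 1,"translation": [0,-8.8,0],"rotation": [0,0,-2]},{"hand": 1,"translation": [0,-9.2,0],"rotation": [0,0,-2]},{"hand": 1,"translation": [0,-9.2,0],"rotation": [0,0,-2]}]'

```text
t: 15.38
eef_pos: [430.6, 261.0, 297.6]
tool_rot: [3.122, 0.344, -0.001]
force: [0.0, -0.0, -3.1]
width: 0.615
gripper_force: 34.9
```

Run:
```python
from h import *
import pickle
tool([535,294,290],-77)
p=manip.camera_params('wrist'); im=manip.capture('wrist')[:,:,::-1]
pickle.dump(p,open('w4.pkl','wb')); cv2.imwrite('pics/w4.png',im)
u,v=proj(p,np.array([535,294,130])).astype(int); print(u,v)
x0,y0=max(u-100,0),max(v-75,0);print(x0,y0)
cv2.imwrite('pics/c4.png',cv2.resize(im[y0:y0+150,x0:x0+200],None,fx=4,fy=4,interpolation=2))
```

```text
shift cm [10.91 -0.95  0.76] turn -0.43977966155098613 yaw now -77.4 tilt [-0.03 -0.03] pos [430.6 261.  297.6] t 15.38
310 93
210 18
```

View pics/c4.png

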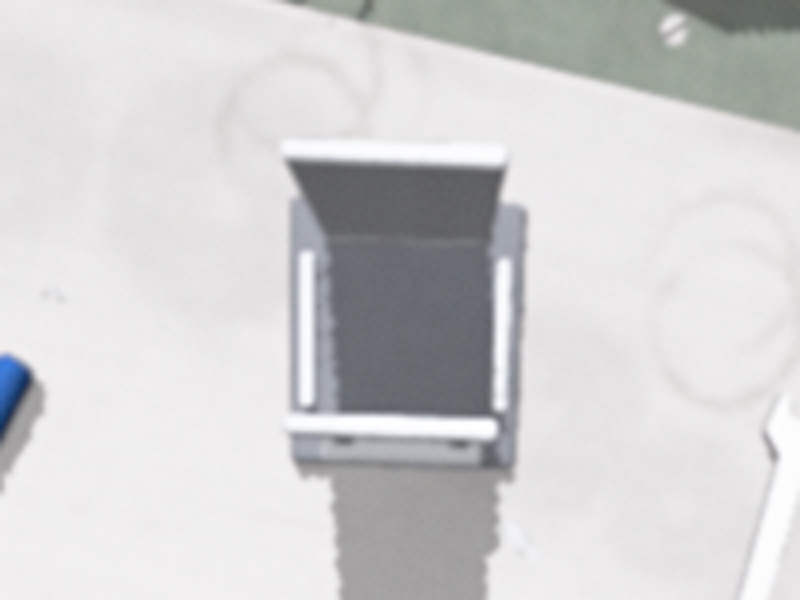

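Dock in the crop: far wall inner top edge (288,161)–(505,166), near wall inner top edge (287,415)–(497,421). The lip inner edges are at u≈314 and u≈496, v 255..405.

Run:
```python
from h import *
import pickle
p=pickle.load(open('w4.pkl','rb'))
g=lambda u,v,z: ray(p,210+(u+.5)/4-.5,18+(v+.5)/4-.5,z)
def L(n,a,b,z):
    a,b=g(*a,z),g(*b,z); d=b-a; m=(a+b)/2; print(n,m.round(1),np.linalg.norm(d[:2]).round(1),np.degrees(np.arctan2(d[1],d[0])).round(2)); return m
f=L('far in',(287,161),(506,166),130); n=L('near in',(287,415),(497,421),130)
L('far out',(283,142),(507,148),130);L('near out',(287,435),(497,441),130)
print('gap',np.linalg.norm(f-n),(f+n)/2)
l=L('lipL',(314,250),(314,405),18); r=L('lipR',(497,258),(495,408),18); print(np.linalg.norm(l-r),(l+r)/2)
b=[g(*c,8) for c in[(290,200),(526,206),(515,468),(293,463)]]; print('plate',np.mean(b,0).round(1),[np.linalg.norm(b[i]-b[i-1]).round(1) for i in range(4)])
```

```text
far in [570.4 303.8 130. ] 61.2 -78.65
near in [503.  290.8 130. ] 61.8 -79.04
far out [575.  305.1 130. ] 62.4 -78.85
near out [497.5 289.6 130. ] 62.1 -79.04
gap 68.6305772263416 [536.7395433  297.28325212 130.        ]
lipL [530.8 332.2  18. ] 56.4 -169.04
lipR [544.  263.4  18. ] 54.7 -167.58
70.05660058689239 [537.40341404 297.77403168  18.        ]
plate [536.1 297.4   8. ] [np.float64(98.1), np.float64(90.5), np.float64(97.9), np.float64(89.8)]
```

Run:
```python
from h import *
import pickle
p=pickle.load(open('w3.pkl','rb'))
C=np.array([ray(p,319-60+(u+.5)/4.8-.5,194-60+(v+.5)/4.8-.5,124) for u,v in[(163,165),(424,167),(416,410),(172,405)]])
m=C.mean(0); print(m,[np.linalg.norm(C[i]-C[i-1]).round(1) for i in range(4)])
d=m-[525.5,-260.9,124]; a=np.radians(-98.4); print('along tool x',d@[-np.sin(a),np.cos(a),0],'y',d@[np.cos(a),np.sin(a),0])
tool([537,297.5,297],-78.8)
```

```text
[ 526.87136397 -260.63390753  124.        ] [np.float64(55.4), np.float64(57.5), np.float64(56.2), np.float64(56.2)]
along tool x 1.3177808439321337 y -0.4635709230803302
shift cm [11.17 -1.28  0.07] turn 1.3331563539191649 yaw now -77.5 tilt [-0.02 -0.03] pos [430.8 260.7 297.7] t 15.43
```

Request:
jog_arm --targets '[{"hand": 1,"translation": [2.0,-0.3,0],"rotation": [0,0,0.6]},{"hand": 1,"translation": [5.0,-0.6,0],"rotation": [0,0,1.3]},{"hand": 1,"translation": [8.5,-1.0,0],"rotation": [0,0,1.3]},{"hand": 1,"translation": [10.6,-1.3,0],"rotation": [0,0,1.3]},{"hand": 1,"translation": [11.1,-1.3,0],"rotation": [0,0,1.3]}]'

```text
t: 16.05
eef_pos: [537.3, 297.5, 297.4]
tool_rot: [3.126, 0.306, -0.001]
force: [-1.2, 0.3, -4.6]
width: 0.611
gripper_force: 34.9
```

Request:
jog_arm --targets '[{"hand": 1,"translation": [0,0,0.5],"rotation": [0,0,0]},{"hand": 1,"translation": [0,0,2],"rotation": [0,0,0]},{"hand": 1,"translation": [0,0,4],"rotation": [0,0,0]},{"hand": 1,"translation": [0,0,5.2],"rotation": [0,0,0]},{"hand": 1,"translation": [0,0,5.6],"rotation": [0,0,0]}]'

```text
t: 16.68
eef_pos: [535.6, 298.1, 241.0]
tool_rot: [3.126, 0.309, -0.002]
force: [0.6, 0.5, -4.4]
width: 0.614
gripper_force: 34.9
```

Run:
```python
from h import *
tool([536,297.3,92],-78.8)
im=manip.capture('wrist')[:,:,::-1]; cv2.imwrite('pics/w5.png',im)
```

```text
shift cm [ 0.05  0.08 14.9 ] turn 0.07328163662617726 yaw now -78.7 tilt [-0.07 -0.03] pos [535.6 298.1 241. ] t 16.68
```

View pics/w5.png

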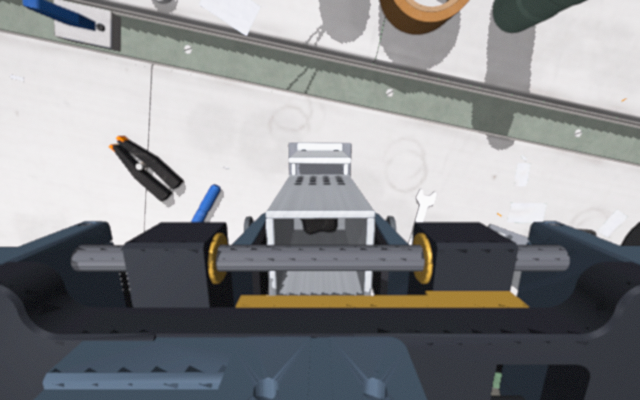

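The basket at (320,215) lines up with the dock at (320,157), and the knob at (320,226) is inside. I'll lower it.

Request:
jog_arm --targets '[{"hand": 1,"translation": [0,0,1],"rotation": [0,0,0]},{"hand": 1,"translation": [0,0,2],"rotation": [0,0,0]},{"hand": 1,"translation": [0,0,3],"rotation": [0,0,0]},{"hand": 1,"translation": [0,0,4],"rotation": [0,0,0]},{"hand": 1,"translation": [0,0,5],"rotation": [0,0,0]}]'

```text
t: 17.35
eef_pos: [536.2, 298.3, 191.2]
tool_rot: [3.126, 0.309, -0.0]
force: [0.1, -0.2, -4.6]
width: 0.613
gripper_force: 34.9
```

Request:
jog_arm --targets '[{"hand": 1,"translation": [0,0,1.5],"rotation": [0,0,0]},{"hand": 1,"translation": [0,0,3],"rotation": [0,0,0]},{"hand": 1,"translation": [0,0,4.5],"rotation": [0,0,0]},{"hand": 1,"translation": [0,0,6],"rotation": [0,0,0]},{"hand": 1,"translation": [0,0,6.6],"rotation": [0,0,0]}]'

```text
t: 17.98
eef_pos: [535.8, 298.1, 124.7]
tool_rot: [3.126, 0.308, -0.002]
force: [0.3, 0.2, -2.8]
width: 0.614
gripper_force: 34.9
```

```bash
python3 -c "
from h import *
tool([536.3,297.3,92],-78.8);print(manip.sense()['force'])"
```

```text
shift cm [0.04 0.09 3.27] turn 0.06650745092599664 yaw now -78.7 tilt [-0.08 -0.03] pos [535.8 298.1 124.7] t 17.98
[ 0.25632271  0.1986759  -2.76088663]
```

Request:
jog_arm --targets '[{"hand": 1,"translation": [0,0,0.8],"rotation": [0,0,0]},{"hand": 1,"translation": [0,0,1.6],"rotation": [0,0,0]},{"hand": 1,"translation": [0,0,2.3],"rotation": [0,0,0]},{"hand": 1,"translation": [0,0,2.7],"rotation": [0,0,0]},{"hand": 1,"translation": [0,0,2.8],"rotation": [0,0,0]}]'

```text
t: 18.6
eef_pos: [536.2, 298.3, 97.7]
tool_rot: [3.126, 0.308, -0.0]
force: [-0.5, -0.4, -3.0]
width: 0.611
gripper_force: 34.9
```

Request:
jog_arm --targets '[{"hand": 1,"translation": [0,0,0.1],"rotation": [0,0,0]},{"hand": 1,"translation": [0,0,0.2],"rotation": [0,0,0]},{"hand": 1,"translation": [0,0,0.3],"rotation": [0,0,0]},{"hand": 1,"translation": [0,0,0.3],"rotation": [0,0,0]}]'

```text
t: 19.1
eef_pos: [536.2, 298.3, 94.9]
tool_rot: [3.126, 0.308, -0.0]
force: [-0.5, 0.2, -4.4]
width: 0.617
gripper_force: 34.9
```

Request:
jog_arm --targets '[{"hand": 1,"translation": [0,0,0.1],"rotation": [0,0,0]},{"hand": 1,"translation": [0,0,0.2],"rotation": [0,0,0]},{"hand": 1,"translation": [0,0,0.25],"rotation": [0,0,0]},{"hand": 1,"translation": [0,0,0.25],"rotation": [0,0,0]}]'

```text
t: 19.6
eef_pos: [536.2, 298.3, 92.4]
tool_rot: [3.126, 0.308, -0.0]
force: [-0.9, 0.1, -3.5]
width: 0.616
gripper_force: 34.9
```

Request:
jog_arm --targets '[{"hand": 1,"translation": [0,0,0.05],"rotation": [0,0,0]},{"hand": 1,"translation": [0,0,0.1],"rotation": [0,0,0]},{"hand": 1,"translation": [0,0,0.1],"rotation": [0,0,0]}]'

```text
t: 19.98
eef_pos: [536.4, 298.5, 92.1]
tool_rot: [-3.126, -0.308, -0.001]
force: [-2.6, -0.6, 8.0]
width: 0.612
gripper_force: 35.0
```

Contact came at the height the dock floor predicts (TCP 92). I'll open, rise and check.

Request:
jog_arm --targets '[{"hand": -1,"translation": [0,0,0],"rotation": [0,0,0]},{"hand": -1,"translation": [0,0,0],"rotation": [0,0,0]},{"hand": -1,"translation": [0,0,0],"rotation": [0,0,0]},{"hand": -1,"translation": [0,0,0],"rotation": [0,0,0]},{"hand": -1,"translation": [0,0,0],"rotation": [0,0,0]}]'

```text
t: 20.6
eef_pos: [536.2, 298.3, 91.4]
tool_rot: [3.126, 0.308, -0.0]
force: [-0.6, 0.4, -0.8]
width: 0.995
gripper_force: 0.0
```

Request:
jog_arm --targets '[{"hand": -1,"translation": [0,0,-1],"rotation": [0,0,0]},{"hand": -1,"translation": [0,0,-4],"rotation": [0,0,0]},{"hand": -1,"translation": [0,0,-8],"rotation": [0,0,0]},{"hand": -1,"translation": [0,0,-13],"rotation": [0,0,0]},{"hand": -1,"translation": [0,0,-18],"rotation": [0,0,0]}]'

```text
t: 21.22
eef_pos: [536.0, 298.2, 273.8]
tool_rot: [-3.126, -0.308, -0.001]
force: [-0.3, 0.2, 0.1]
width: 0.997
gripper_force: 0.0
```

Request:
jog_arm --targets '[{"hand": -1,"translation": [-2,0,-1],"rotation": [0,0,0]},{"hand": -1,"translation": [-5,0,-1],"rotation": [0,0,0]},{"hand": -1,"translation": [-5,0,-1],"rotation": [0,0,0]},{"hand": -1,"translation": [-5,0,-1],"rotation": [0,0,0]}]'

```text
t: 21.72
eef_pos: [487.2, 288.6, 281.4]
tool_rot: [3.126, 0.309, 0.0]
force: [0.8, -0.9, -0.2]
width: 1.0
gripper_force: 0.0
```

Run:
```python
from h import *
s=manip.sense();print(s['eef_pos'],s['width'])
p=manip.camera_params('wrist'); w=manip.capture('wrist')[:,:,::-1]
u,v=proj(p,np.array([536.5,297.5,130])).astype(int);y0=max(v-80,0)
t=manip.capture('top')[:,:,::-1]
a=cv2.resize(w[y0:y0+140,u-80:u+60],(560,560),interpolation=2)
b=cv2.resize(t[100:280,150:450],(700,420))
cv2.imwrite('pics/w6.png',a); cv2.imwrite('pics/t6.png',b)
t0=cv2.imread('pics/top0.png')
d=np.abs(t.astype(int)-t0).max(2)
for n,(x,y) in dict(spanner=(267,197),hex=(375,187)).items(): print(n,(d[y-35:y+35,x-15:x+15]>40).sum())
```

```text
[487.21990236 288.55950137 281.41729593] 0.9999706470158725
spanner 0
hex 0
```

View pics/w6.png

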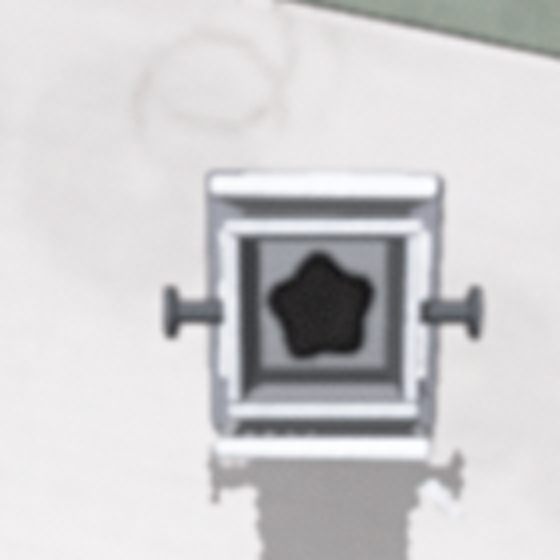

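The basket stands square between the walls, centred at (320,315) in the crop, with its pins out of the open ends, its rim level with the walls and the knob inside. The spanner and hex key haven't moved in the top view.

```bash
python3 -c "
from station import manip
print(manip.sign_off())"
```

```text
the job is handed in; nothing more can be done
None
```

The job is handed in: the basket, with the star knob inside, was stood on the mat, re-gripped by its pin sides and seated fully down in the dock; the spanner and hexagon key did not move, and about 22 s of the 67 s had passed.

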